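# Wind down the bundle press with its loose crank

## Robot

A 6-joint arm with a two-finger parallel gripper is mounted at the origin on a cart in front of the work surface, level with it; the furniture and walls round the work are solid. World frame = base frame: x ahead of the robot, y to its left, z up, the work surface at z = 0. Lengths are in m, angles in rad, forces in N, time in s.
With the tool pointing down it reaches from about 0.4 to 0.825 m from the base axis. Payload 7 kg.
Tool frame: the origin (TCP) lies midway between the tips of the shut fingers; the grasp point (between the pads) lies 19 mm behind it (arm.hold_point_z is the distance from the TCP to the grasp point, in m); z points along the fingers, x is the direction in which the jaws open and shut, and the axes are right-handed (so a half turn about z gives the same grasp; the last joint's range is limited). The gripper opens to 88 mm and grips with 3 to 60 N. Pads are 19 mm wide; open, the fingers measure 130 mm over their backs; the gripper's body (78 mm by 193 mm) begins 47 mm behind the grasp point.
Start: joints at [-1.013, 0.359, 0.012, 0, -1.224, -0.288], TCP at [0.18, -0.651, 0.227] pointing down, gripper open.
Joint ranges: [-3.07, 3.07], [-1.43, 2.12], [-1.02, 1.25], [-3.03, 1.67], [-3.05, -0], [-3.03, 3.03]. Speed limits (rad/s): [2.39, 2.39, 3.01, 3.14, 3.14, 3.14].

## Interface

Orientations are given as [roll, pitch, yaw] about the fixed x, y, z axes, in that order (R = Rz(yaw) Ry(pitch) Rx(roll)).
In Python, from station import readout, viewer, job, arm gives the robot as it stands.
- The arm moves only by the tool apply_moves, never from a script. Its argument "deltas" is text: rows parted by semicolons, each of 4 numbers parted by spaces: the shift along the tool's x, y, z in cm, then the turn about the tool's z in rad. A call has 1 to 10 rows; each row shifts and turns the commanded pose from where the row before left it, along the tool's axes as they then stand; what a row does not reach is not made up. A row lasts 1/8 s, in which the tool goes at most 62.5 mm and 10.7 degrees, less where a joint would pass 70% of its speed; a pose out of reach is approached as far as the arm can. A call is refused whole if a number of a shift passes 6.25 or a number of a turn 0.188, either way. A call with a gripper value outside its range is refused whole. "gripper" is the closure, from -1 (fully open) to 1 (shut), so that 0 is half open, set as the call begins (left out, the last holds). The fingers move at their own pace and stop on an object; "squeeze" is the grip in N (left out, the last holds). Time passes only in rows, so rows that do not move let the fingers close. It gives the time, the measured TCP pose, the force and the opening at its end, in the units of the state.
- readout.get_state(): the state, without advancing time (a new reading comes with each control period).
- viewer.grab_frame(name): name is "side" or "top" or "wrist"; returns a dict with "image" (384x512x3 uint8, red, green, blue), "camera_matrix" (3x3 intrinsics, pixels), "cam_to_world" (4x4, takes a point from camera to world coordinates). Camera axes: x right, y up, looking along -z (the intrinsics and any distortion apply to the point x, -y, -z); pixel columns grow to the right and rows downward; lengths in m; the calibration is good to about 2 mm. A picture is of the moment at which its call begins. There is no depth.
- job.job_done(): hands the job in, once; it reports no verdict.
Trained networks look in the newest picture that a camera, given by its name, has taken for a name from the list of things; names that differ only in an ending like _2 or _b are one class to them, and where a whole thing is asked for, a point or a joint stands for the part that bears it (a point fixed in the world has none). Each returns a list of dicts, best first, with "conf" (0 to 1); they miss things now and then, are a little off and sometimes report something else, mostly with a low value. They report only what shows in the picture. A call takes as long as a camera call. They do not tell look-alikes from the thing itself.
- viewer.silhouettes(camera, query): "region" (384x512 bool, what is visible of it) and "extent" ([left, top, width, height] in pixels, round what is visible of it).
The state is a dict: "t": time; "q": joint angles; "qd": joint speeds; "joint_efforts": joint torques, N m; "eef_pos": TCP position; "ee_rot": TCP orientation; "force": force on the tool from outside, world axes, zero at the start; "moment": the same for the moment, N m; "width": finger opening in m.
Only numpy, scipy, OpenCV 4.12 (cv2) and the standard library are available. Lean on these libraries where they do the work, as an engineer would, in place of code of your own. Each camera call takes 0.05 s, during which the arm holds its last target.

## Task

Fit the loose crank all the way down onto the square spindle end on top of the press and wind it clockwise through its full turns until the platen bears firmly on the label bundle. Stop as soon as the crank has gone clearly stiffer, without crushing the bundle, and let go, leaving the crank fully seated on the spindle and the bundle clamped. Leave the things standing around in their places.

Things in the scene. Friction and masses are not known exactly. Their poses are not given: they have to be found in the camera images.
- press: Fixed bench screw press: dark steel bed 150 (x) by 156 (y) by 12 mm high, two steel columns at y = +-63 mm, a grey bridge and grey head 56 x 66 mm whose top is 146 mm above the table. Origin: centre of its underside on the table; z up. It is bolted down; its place and yaw differ each time.
- spindle_seat (a point): Point on the vertical spindle axis, on the flat top of the spindle's round steel collar (36 mm across), 152 mm above the table. From it rises the square steel spindle end, 14.0 x 14.0 mm and 20 mm tall, its top 3 mm tapered to 10.5 mm. The point turns with the spindle; its x and y axes are square to the flats, z up. The spindle does not rise or sink when turned.
- spindle (a joint): Angle of the spindle in rad, growing CLOCKWISE seen from above (yaw falls). Each full clockwise turn lowers the platen by 20 mm; turning takes about 0.35 N m (some 5 N at the crank handle) while the platen is free and it stays where it is left. It starts at 0.6 to 2.0; the platen meets the bundle at some angle from 12.2 to 13.3, to be found by feel.
- platen_face (a point): Centre of the platen's flat steel underside (84 by 100 mm), between the columns; it moves only up and down, on stiff springs under the crosshead that the screw drives. Once it bears on the bundle the force climbs by 30 to 35 N per mm of further screw travel; each 10 N adds about 0.032 N m to the crank (0.45 N at the handle while turning, about 0.3 N once stopped).
- platen: The platen, the moving steel plate of the press. Origin on the spindle axis in the plane of its underside. Firm clamping means at least 50 N between it and the bundle; more than 120 N crushes the bundle. At the handle, read after each small slow step, that is about 1.5 N and 3.4 N more than with the platen running free; aim for 2 to 2.5 N more.
- bundle: Banded bundle of paper labels lying on the bed under the platen, about 65 x 100 mm and, as it packs, 23 to 26 mm thick. Origin: centre of its underside, on the bed 12 mm above the table. Already in place; not to be shifted.
- crank: Loose dark steel crank, about 0.37 kg, standing socket down on the table. Origin: centre of the hub's underside, at the socket mouth; z up, x along the arm to the handle. Hub 30 x 30 mm, 46 mm tall, sides along x and y; its lowest 9 mm widen to a foot 42 mm across. The arm is 16 mm wide, 25 to 35 mm up. The crank fits the spindle in four positions a quarter turn apart.
- crank_handle (a point): Middle of the crank's upright round black handle sleeve, 70 mm from the hub axis in +x and 60 mm above the hub's underside. The sleeve is 20 mm thick and 44 mm tall (38 to 83 mm above the hub's underside, with a 16 mm steel end cap up to 87 mm) and spins freely on its pin, so a hand may hold it without turning.
- staple_box: Small red cardboard box, 42 x 62 x 36 mm, behind the crank; leave alone.
- tally_counter: Grey round hand counter, 51 x 62 x 17 mm, on the robot's side of the press; leave alone.
- brass_weight: Brass weight with a knob, 50 mm across and 61 mm tall, to the left of the press; leave alone.
- crank_socket (a point): Centre of the flat roof of the crank's square socket, 23 mm above the hub's underside, axes as the crank's. The socket is 15.3 mm wide with straight walls, open below, flats along the crank's x and y. When fully down the foot rests on the spindle's collar.
Mind the look-alikes: they are no part of the job. What is shaped like the crank but pink or purple is not meant.

How it is judged:
On the way, in this order (a step that is already met when the one before it is completed fails the run):
1. the crank is pushed fully down onto the square of the spindle before any pressing (z of crank in the frame of spindle_seat between -0.004 and 0.004 m and horizontal distance between crank and spindle_seat below 0.004 m and contact force between platen and bundle below 5 N), for 0.2 s.
2. the platen is wound down with the seated crank until it bears firmly on the bundle (contact force between platen and bundle above 50 N and z of crank in the frame of spindle_seat below 0.008 m and horizontal distance between crank and spindle_seat below 0.005 m), for 0.2 s.
At the end, for the whole second after the job is handed in: The platen presses on the bundle with at least 50 N, the crank sits at rest on the spindle with its hub within 5 mm of the collar, within 4 mm of the axis and upright within 0.12 rad (contact force between platen and bundle above 50 N and z of crank in the frame of spindle_seat below 0.005 m and horizontal distance between crank and spindle_seat below 0.004 m and angle between crank's own z axis and vertical below 0.12 rad and linear speed of crank below 0.02 m/s); the robot touches nothing.
It fails at once if the bundle is crushed (more than 120 N under the platen) (contact force between platen and bundle above 120 N).
It fails at once if the bundle is shifted by more than 12 mm (distance of bundle from where it was at the start of the episode above 0.012 m).
It fails at once if a bystander is moved by more than 20 mm (distance of any of staple_box, tally_counter, brass_weight from where it was at the start of the episode above 0.02 m).
It also fails if it takes over 70 s, if anything falls off the work surface, if the arm or the gripper's body presses on something with over 40 N, if the wrist force passes 120 N, or if a joint passes its speed limit or range.

## Working session

There is one attempt and no reset: what is moved stays moved. The work goes in short steps, Python scripts to look and compute and a tool call to move; the robot and the scene stay as the last step left them, time stands still between calls to the robot, and variables do not carry over. Pictures are saved under pics/ and viewed, and the job is handed in when it is done.

Besides the shell and the picture viewer there is one more tool, called after "Request:" by a JSON object that holds its "api" and its "payload", one argument or row to a line. apply_moves: Moves the arm, as the interface text tells. Its arguments: {"type":"object","properties":{"deltas":{"type":"string"},"gripper":{"type":"number"},"squeeze":{"type":"number"}},"required":["deltas"]}

```bash
ls; mkdir -p pics; python3 - <<'E'
from station import readout, viewer, job, arm
import cv2
s=readout.get_state(); print(s)
for n in ["side","top","wrist"]:
    f=viewer.grab_frame(n); cv2.imwrite(f"pics/a_{n}.png",f["image"][:,:,::-1]); print(n,f["camera_matrix"],f["cam_to_world"])
    for q in ["crank","spindle_seat","press","staple_box","tally_counter","brass_weight"]:
        for d in viewer.silhouettes(n,q): print(n,q,round(d["conf"],2),d["extent"])
print([a for a in dir(arm) if a[0]!='_'])
E
```

```text
pics
{'t': 0.0, 'q': array([-1.01291255e+00,  3.59369418e-01,  1.10498384e-02, -3.33151254e-04,
       -1.22410168e+00, -2.88173065e-01]), 'qd': array([-6.07800120e-05, -2.15817961e-04, -3.30357272e-04, -9.68510217e-04,
       -1.10358591e-03,  5.06407546e-04]), 'joint_efforts': array([-2.72672478e-04, -5.82712984e+01,  2.93045300e+01,  6.99709922e+00,
        6.59348574e-03, -1.61590774e-04]), 'eef_pos': array([ 0.17973782, -0.6501175 ,  0.22563312]), 'ee_rot': array([-3.14143107e+00, -1.64694270e-03,  1.84039345e+00]), 'force': array([ 0.22336644,  0.28585637, -0.90468803]), 'moment': array([-0.02151287,  0.01599816,  0.03984703]), 'width': 0.08723477426474517}
side [[377.00924161   0.         260.74781515]
 [  0.         377.00924161 186.89632746]
 [  0.           0.           1.        ]] [[-8.54293235e-01  2.52846285e-01 -4.54149563e-01 -3.33794028e-02]
 [-5.19790765e-01 -4.16893798e-01  7.45665556e-01  8.20321794e-01]
 [-7.93369969e-04  8.73079789e-01  4.87576715e-01  7.29614815e-01]
 [ 0.00000000e+00  0.00000000e+00  0.00000000e+00  1.00000000e+00]]
side crank 0.82 [265.5, 168
[... 863 characters left out ...]
62 [170.5, 163.1, 65.2, 54.5]
top press 0.58 [240.3, 230.8, 17.5, 14.6]
top staple_box 0.84 [266.4, 132.0, 23.4, 26.5]
top tally_counter 0.44 [241.2, 230.9, 16.4, 13.0]
top brass_weight 0.84 [120.3, 218.8, 19.3, 13.4]
top brass_weight 0.21 [169.0, 159.0, 68.3, 58.3]
wrist [[268.38454771   0.         254.41387891]
 [  0.         268.38454771 189.32688751]
 [  0.           0.           1.        ]] [[-2.66799305e-01 -9.34182270e-01 -2.36900014e-01  1.16615848e-01]
 [ 9.63751854e-01 -2.58433789e-01 -6.62898251e-02 -6.68374655e-01]
 [ 7.03811040e-04 -2.45998907e-01  9.69269850e-01  3.84540736e-01]
 [ 0.00000000e+00  0.00000000e+00  0.00000000e+00  1.00000000e+00]]
['Unreachable', 'hold_point_z']
```

```bash
python3 - <<'E'
import cv2
for n,(x,y,w,h) in {"side":(180,130,200,150),"top":(100,110,320,160)}.items():
    i=cv2.imread(f"pics/a_{n}.png")[y:y+h,x:x+w]; k=800//w if n=="side" else 2.5
    cv2.imwrite(f"pics/a_{n}_z.png",cv2.resize(i,None,fx=k,fy=k,interpolation=cv2.INTER_CUBIC))
E
```

```text
(no output)
```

View pics/a_side.png

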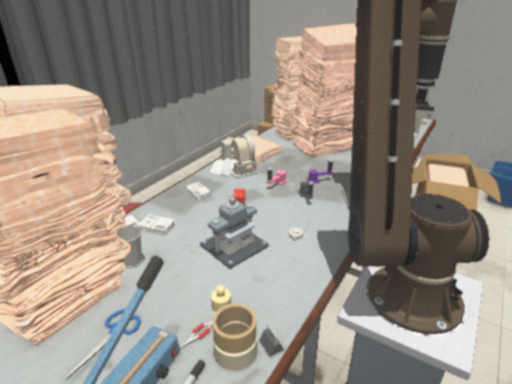

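View pics/a_top.png

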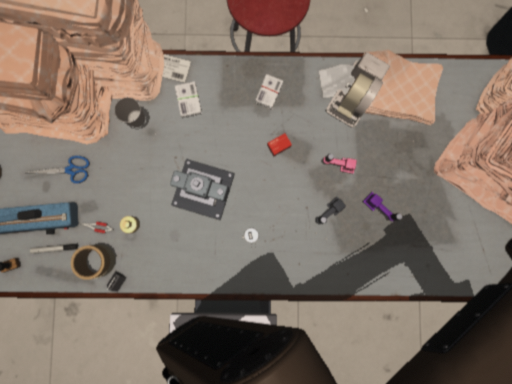

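```bash
ls pics
```

```text
a_side.png
a_side_z.png
a_top.png
a_top_z.png
a_wrist.png
```

View pics/a_wrist.png

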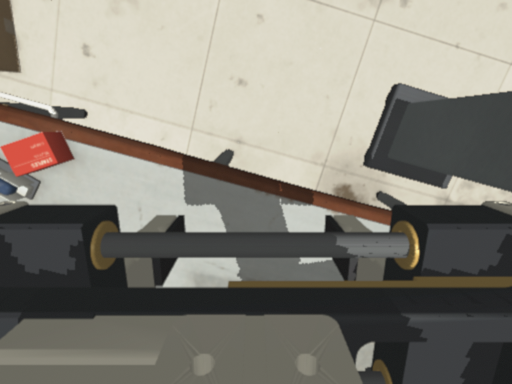

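```bash
cat > h.py <<'E'
import numpy as np, cv2
from station import readout, viewer
def ray(f,u,v):
    K=f["camera_matrix"];T=f["cam_to_world"]
    d=np.array([(u-K[0,2])/K[0,0],-(v-K[1,2])/K[1,1],-1.]); return T[:3,3],T[:3,:3]@d
def onz(f,u,v,z):
    o,d=ray(f,u,v); return o+d*(z-o[2])/d[2]
def proj(f,P):
    K=f["camera_matrix"];T=f["cam_to_world"];p=T[:3,:3].T@(np.asarray(P,float)-T[:3,3])
    return K[0,0]*p[0]/-p[2]+K[0,2], K[1,2]-K[1,1]*p[1]/-p[2]
def crop(f,x,y,w,h,k,name):
    i=f["image"][y:y+h,x:x+w,::-1]
    cv2.imwrite("pics/"+name,cv2.resize(i,None,fx=k,fy=k,interpolation=cv2.INTER_CUBIC))
E
python3 - <<'E'
from h import *
f=viewer.grab_frame("top")
a=f["image"]
i1=cv2.resize(a[180:235,305,None] if 0 else a[185:235,305,None].reshape(50,1,3) if 0 else a[185:235,300:370],None,fx=11,fy=11,interpolation=cv2.INTER_CUBIC)
cv2.imwrite("pics/b1.png",i1[:,:,::-1])
crop(f,160,145,85,80,9,"b2.png")
g=viewer.grab_frame("side")
crop(g,190,155,150,120,5,"b3.png")
for u,v in [(337,204),(321,220)]: print(onz(f,u,v,0.046),onz(f,u,v,0.087))
print(onz(f,198,184,0.172))
E
```

```text
[ 0.48005091 -0.33230381  0.046     ] [ 0.47735509 -0.32323399  0.087     ]
[ 0.43254526 -0.28491262  0.046     ] [ 0.43151278 -0.27750212  0.087     ]
[0.51999436 0.06127104 0.172     ]
```

View pics/b1.png

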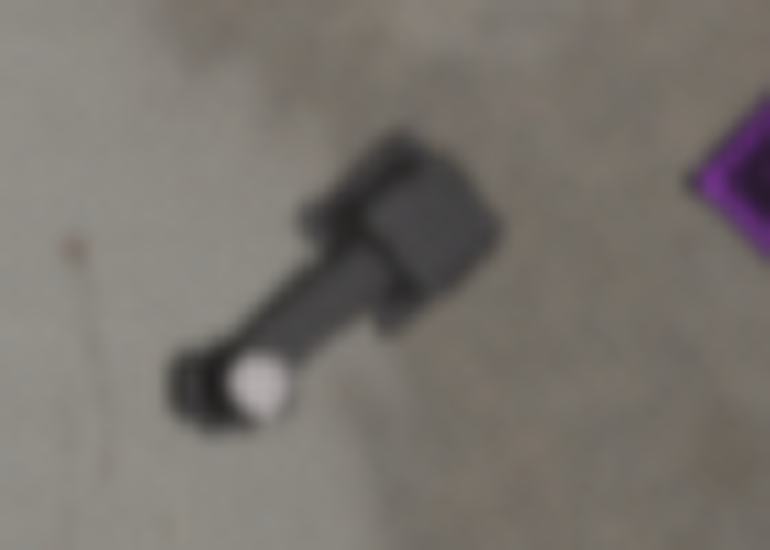

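View pics/b2.png

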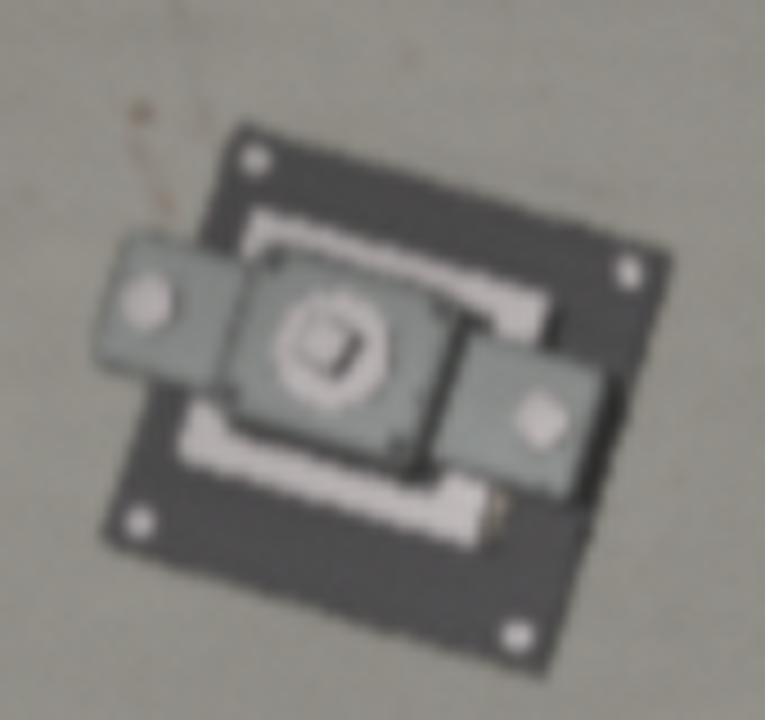

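View pics/b3.png

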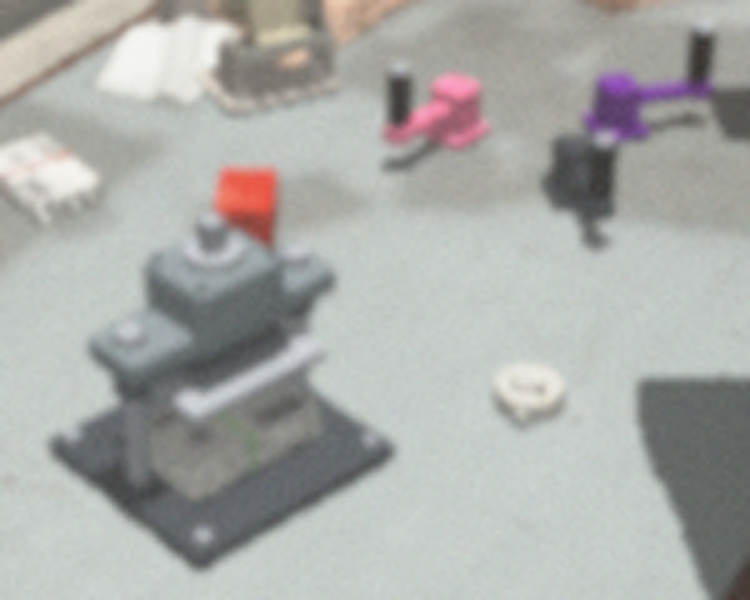

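```bash
python3 - <<'E'
from h import *
f=viewer.grab_frame("top"); g=viewer.grab_frame("side")
c=lambda x,y,x0,y0,k:((x+.5)/k-.5+x0,(y+.5)/k-.5+y0)
hub=onz(f,*c(435,220,300,185,11),.046); cap=onz(f,*c(260,384,300,185,11),.087)
print("hub",hub,"cap",cap,np.linalg.norm((hub-cap)[:2]),np.arctan2(*(cap-hub)[:2][::-1]))
print("collar",onz(f,*c(331,348,160,145,9),.152),"sq",onz(f,*c(322,340,160,145,9),.172))
# press yaw via bed corner bolts
b=[onz(f,*c(x,y,160,145,9),.014)[:2] for x,y in [(256,160),(628,273),(517,636),(139,523)]]
print(b,np.mean(b,0)); 
for i in range(4): d=b[(i+1)%4]-b[i]; print(np.linalg.norm(d),np.arctan2(d[1],d[0]))
print("side collar",onz(g,*c(213,250,190,155,5),.152),"sq top",onz(g,*c(213,219,190,155,5),.172), "cap side",onz(g,*c(607,137,190,155,5),.087))
E
```

```text
hub [ 0.47851866 -0.33845171  0.046     ] cap [ 0.43312348 -0.28368827  0.087     ] 0.07113196572824287 2.262931606071642
collar [0.52427316 0.06835821 0.152     ] sq [0.52431601 0.06838422 0.172     ]
[array([0.60360354, 0.11363764]), array([ 0.56669903, -0.01268594]), array([0.4440036 , 0.02225402]), array([0.48025533, 0.14936934])] [0.52364037 0.06814376]
0.1316039104158337 -1.8550290496847488
0.12757339345316945 2.8641663287183694
0.13218354834520082 1.292983549260121
0.1284193743429912 -0.28196363444852957
side collar [0.52068347 0.06979398 0.152     ] sq top [0.52094517 0.0681127  0.172     ] cap side [ 0.43010711 -0.28639595  0.087     ]
```

```bash
cat >> h.py <<'E'
def plan(P0,yaw0,P1,yaw1,n):
    """rows from pose to pose (tool down), turn linear"""
    P=np.array(P0,float);P1=np.array(P1,float);y=yaw0;rows=[]
    for i in range(n):
        d=(P1-P)/(n-i); t=round(-(yaw1-y)/(n-i),4)
        c,s=np.cos(y),np.sin(y)
        l=np.round(np.array([d[0]*c+d[1]*s, d[0]*s-d[1]*c, -d[2]])*100,2)
        rows.append("%g %g %g %g"%(*l,t))
        P=P+np.array([l[0]*c+l[1]*s,l[0]*s-l[1]*c,-l[2]])/100; y-=t
    print("; ".join(rows)); return P,y
def pose():
    s=readout.get_state(); return s["eef_pos"],s["ee_rot"][2],s
E
python3 - <<'E'
from h import *
p,y,s=pose()
P,Y=plan(p,y,[.4785,-.3385,.22],3.834-0.12,10); plan(P,Y,[.4785,-.3385,.22],3.834,1)
E
```

```text
2.21 3.71 0.07 -0.1873; 1.48 4.06 0.06 -0.1873; 0.7 4.26 0.07 -0.1874; -0.1 4.32 0.06 -0.1873; -0.91 4.22 0.07 -0.1874; -1.68 3.98 0.06 -0.1873; -2.39 3.6 0.07 -0.1874; -3.02 3.09 0.06 -0.1873; -3.54 2.47 0.07 -0.1874; -3.93 1.78 0.06 -0.1873
-0 -0.01 0 -0.12
```

Request:
{"api": "apply_moves", "payload": {
  "deltas": "2.21 3.71 0.07 -0.186; 1.48 4.06 0.06 -0.186; 0.7 4.26 0.07 -0.186; -0.1 4.32 0.06 -0.186; -0.91 4.22 0.07 -0.186; -1.68 3.98 0.06 -0.186; -2.39 3.6 0.07 -0.186; -3.02 3.09 0.06 -0.186; -3.54 2.47 0.07 -0.186; -3.93 1.78 0.06 -0.186",
  "gripper": -1
}}

```text
t: 2.5
eef_pos: [0.4812, -0.3392, 0.2203]
ee_rot: [-3.141, 0.0, -2.576]
force: [0.1, -1.1, 0.3]
width: 0.0877
```

Request:
{"api": "apply_moves", "payload": {
  "deltas": "0 0 0 -0.13; 0 0 0 0"
}}

```text
t: 2.75
eef_pos: [0.4806, -0.3399, 0.2201]
ee_rot: [3.142, -0.0, -2.453]
force: [-0.1, -0.6, -0.1]
width: 0.0875
```

```bash
python3 - <<'E'
from h import *
p,y,s=pose(); print(p,y,s["q"],s["t"])
f=viewer.grab_frame("wrist"); cv2.imwrite("pics/c1.png",f["image"][:,:,::-1])
for P in [(.4785,-.3385,.046),(.4331,-.2837,.087)]: print(proj(f,P))
np.save("w.npy",f["cam_to_world"])
E
```

```text
[ 0.48061191 -0.33985185  0.22005221] -2.4525065988568686 [-2.83580556e-01  2.22151400e-01 -1.94279159e-01  1.52955039e-05
 -1.15443453e+00  9.72660423e-01] 2.75
(np.float64(255.0098484673528), np.float64(176.9753897520973))
(np.float64(255.22392198309538), np.float64(243.16221270989197))
```

View pics/c1.png

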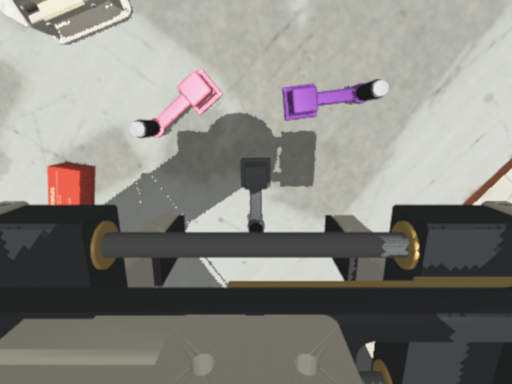

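```bash
python3 - <<'E'
from h import *
f=viewer.grab_frame("wrist"); crop(f,225,145,62,62,9,"c2.png")
E
```

```text
(no output)
```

View pics/c2.png

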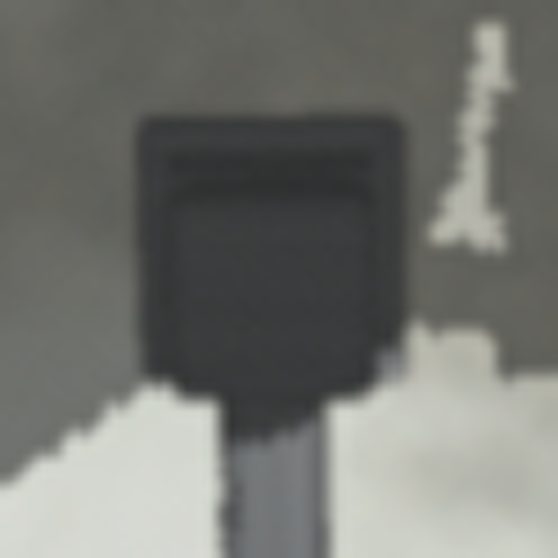

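```bash
python3 - <<'E'
from h import *
p,y,s=pose()
plan(p,y,[.4785,-.3385,.014],3.834-2*np.pi,5)
E
```

```text
0 0.05 4.12 -0.0013; 0 0.05 4.12 -0.0014; 0 0.05 4.12 -0.0013; -0 0.05 4.13 -0.0014; -0 0.05 4.12 -0.0013
```

Request:
{"api": "apply_moves", "payload": {
  "deltas": "0 0.05 4.12 -0.001; 0 0.05 4.12 -0.001; 0 0.05 4.12 -0.001; 0 0.05 4.13 -0.001; 0 0.05 4 -0.001; 0 0 0 0"
}}

```text
t: 3.6
eef_pos: [0.476, -0.3381, 0.0125]
ee_rot: [3.136, -0.003, -2.451]
force: [0.4, -0.2, 0.8]
width: 0.0876
```

Request:
{"api": "apply_moves", "payload": {
  "deltas": "0 0 0.1 0; 0 0 0 0; 0 0 0 0; 0 0 0 0; 0 0 0 0; 0 0 0 0; 0 0 0 0; 0 0 0 0",
  "gripper": 1,
  "squeeze": 35
}}

```text
t: 4.6
eef_pos: [0.4787, -0.3384, 0.0142]
ee_rot: [3.142, -0.0, -2.448]
force: [-1.1, 0.9, 2.1]
width: 0.0297
```

```bash
python3 - <<'E'
from h import *
p,y,s=pose()
P,Y=plan(p,y,[.4787,-.3384,.235],y,5)
P,Y=plan(P,Y,[.459,.1455,.235],y,10)
E
```

```text
-0 -0 -4.42 -0; -0 -0 -4.42 -0; -0 -0 -4.41 -0; -0 -0 -4.42 -0; -0 -0.01 -4.41 -0
-2.94 3.85 -0 -0; -2.94 3.85 -0 -0; -2.94 3.85 -0 -0; -2.95 3.84 -0 -0; -2.94 3.85 -0 -0; -2.95 3.84 -0 -0; -2.94 3.85 -0 -0; -2.95 3.84 -0 -0; -2.94 3.85 -0 -0; -2.95 3.84 -0 -0
```

Request:
{"api": "apply_moves", "payload": {
  "deltas": "0 0 -2 0; 0 0 -4 0; 0 0 -4.4 0; 0 0 -4.4 0; 0 0 -4.4 0; 0 0 -2.9 0; 0 0 0 0"
}}

```text
t: 5.48
eef_pos: [0.4796, -0.3386, 0.2371]
ee_rot: [-3.138, 0.002, -2.448]
force: [0.3, -0.6, -4.1]
width: 0.03
```

Request:
{"api": "apply_moves", "payload": {
  "deltas": "-2.94 3.85 0 0; -2.94 3.85 0 0; -2.94 3.85 0 0; -2.95 3.84 0 0; -2.94 3.85 0 0; -2.95 3.84 0 0; -2.94 3.85 0 0; -2.95 3.84 0 0; -2.94 3.85 0 0; -2.95 3.84 0 0"
}}

```text
t: 6.72
eef_pos: [0.4576, 0.1467, 0.2333]
ee_rot: [3.141, -0.003, -2.448]
force: [-0.2, -0.9, -3.2]
width: 0.03
```

Request:
{"api": "apply_moves", "payload": {
  "deltas": "0 0 0 0; 0 0 0 0"
}}

```text
t: 6.98
eef_pos: [0.4581, 0.1452, 0.2335]
ee_rot: [3.141, -0.003, -2.447]
force: [0.3, 0.0, -3.6]
width: 0.0297
```

```bash
python3 - <<'E'
from h import *
p,y,s=pose(); print(p,y,s["q"],s["t"],s["width"])
f=viewer.grab_frame("wrist"); cv2.imwrite("pics/d1.png",f["image"][:,:,::-1])
print(proj(f,(.523,.0685,.152)),proj(f,(.523,.0685,.172)))
u,v=map(int,proj(f,(.523,.0685,.172)))
crop(f,max(u-35,0),max(v-35,0),70,70,10,"d2.png"); print(u-35,v-35)
g=viewer.grab_frame("top"); crop(g,150,130,110,90,7,"d3.png")
g=viewer.grab_frame("side"); crop(g,170,130,130,110,6,"d4.png")
E
```

```text
[0.45805469 0.14523545 0.2335385 ] -2.446916471527942 [ 7.17200920e-01  3.04117075e-02 -3.88198413e-01 -5.41526427e-04
 -1.15522502e+00 -2.23060146e-02] 6.975 0.029651339315511695
(np.float64(253.26178126719296), np.float64(78.40324452474756)) (np.float64(253.2477866151313), np.float64(74.40983620610295))
218 39
```

View pics/d1.png

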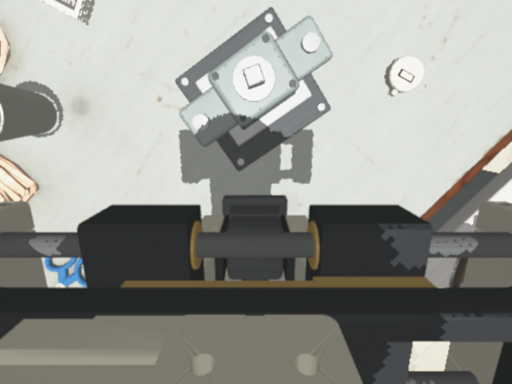

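View pics/d2.png

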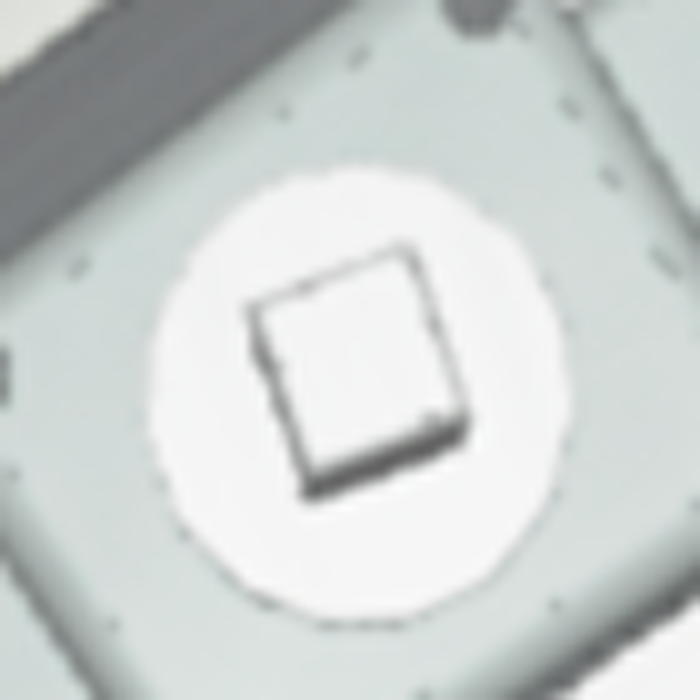

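View pics/d4.png

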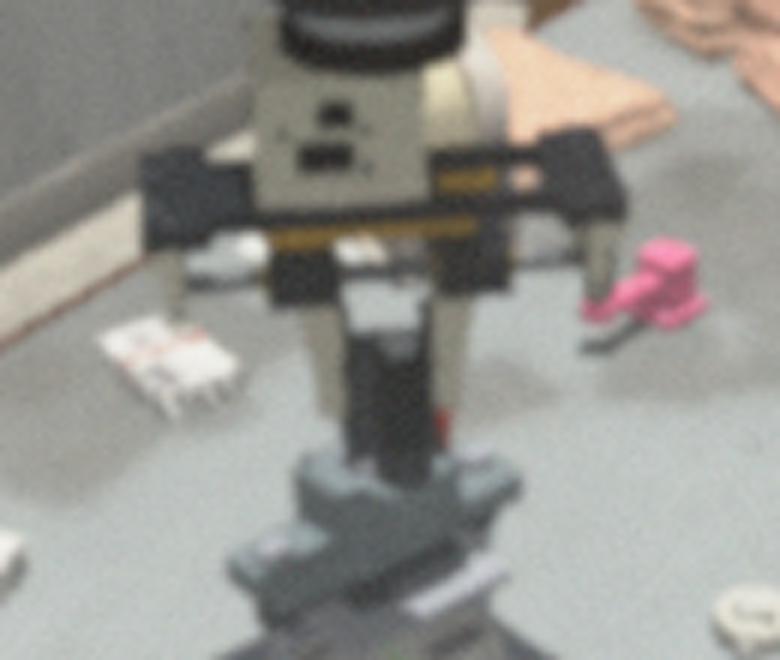

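```bash
python3 - <<'E'
from h import *
f=viewer.grab_frame("wrist")
c=lambda x,y:((x+.5)/10-.5+218,(y+.5)/10-.5+39)
print("collar",onz(f,*c(360,396),.152))
W=[onz(f,*c(x,y),.170)[:2] for x,y in [(253,305),(405,247),(465,415),(312,475)]]
print(np.mean(W,0))
for i in range(4):
    d=W[(i+1)%4]-W[i]; a=np.arctan2(d[1],d[0]); print(np.linalg.norm(d),(a%(np.pi/2)))
p,y,s=pose(); print("crank yaw",(y-np.pi/2)%(2*np.pi),((y)%(np.pi/2)))
E
```

```text
collar [0.52371392 0.06736482 0.152     ]
[0.5237246  0.06746014]
0.012356886291515427 1.0318055076341155
0.012880343662721111 1.0658060904423543
0.012659534152143942 1.0456783031525276
0.013049229939479734 1.04226034785633
crank yaw 2.263434130675006 0.6926378038801095
```

```bash
python3 - <<'E'
from h import *
p,y,s=pose()
plan(p,y,[.5237,.0676,.205],y+.354,5)
E
```

```text
-0.01 -2.01 0.6 -0.0708; 0.13 -2.01 0.59 -0.0708; 0.27 -2 0.6 -0.0708; 0.41 -1.97 0.59 -0.0708; 0.54 -1.94 0.6 -0.0708
```

Request:
{"api": "apply_moves", "payload": {
  "deltas": "0 -2.01 0 -0.071; 0.13 -2.01 0 -0.071; 0.27 -2 0 -0.071; 0.41 -1.97 0.5 -0.071; 0.54 -1.94 1 -0.07; 0 0 0.5 0; 0 0 0 0; 0 0 0 0",
  "squeeze": 50
}}

```text
t: 8.18
eef_pos: [0.5239, 0.0688, 0.2156]
ee_rot: [-3.141, 0.001, -2.094]
force: [0.5, -0.1, -3.9]
width: 0.0298
```

```bash
python3 - <<'E'
from h import *
p,y,s=pose(); print(p,y,s["q"],s["t"],s["width"],s["force"])
plan(p,y,[.5237,.0676,.187],-2.093,4)
f=viewer.grab_frame("wrist"); cv2.imwrite("pics/e1.png",f["image"][:,:,::-1])
g=viewer.grab_frame("top"); crop(g,150,130,110,90,7,"e3.png")
g=viewer.grab_frame("side"); crop(g,190,140,90,80,8,"e4.png")
E
```

```text
[0.52386204 0.06881755 0.21556751] -2.09401256327085 [ 5.02134866e-01  1.24758710e-01 -3.26370911e-01  3.29870849e-05
 -1.11904656e+00  5.45430744e-01] 8.175 0.02979661366722167 [ 0.46205747 -0.12391166 -3.87262572]
0.03 -0.01 0.71 -0.0003; 0.03 -0.01 0.72 -0.0002; 0.03 -0.01 0.71 -0.0003; 0.02 -0.02 0.72 -0.0002
```

View pics/e4.png

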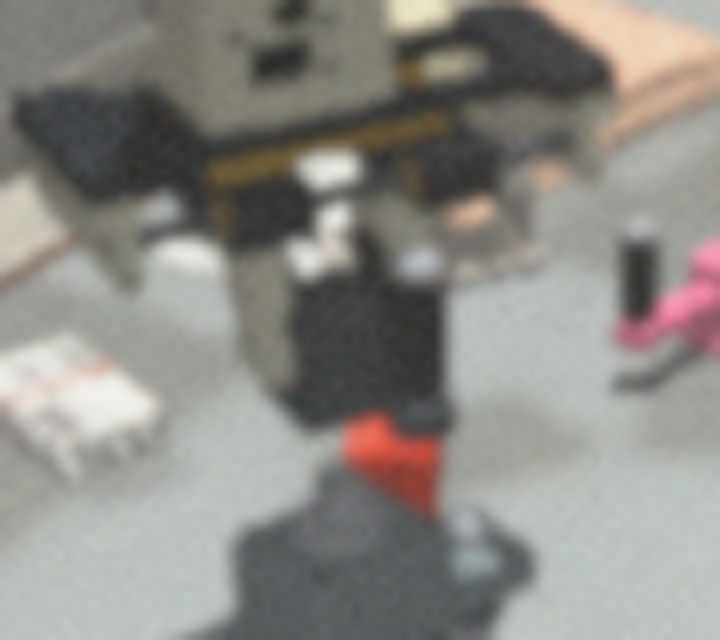

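View pics/e1.png

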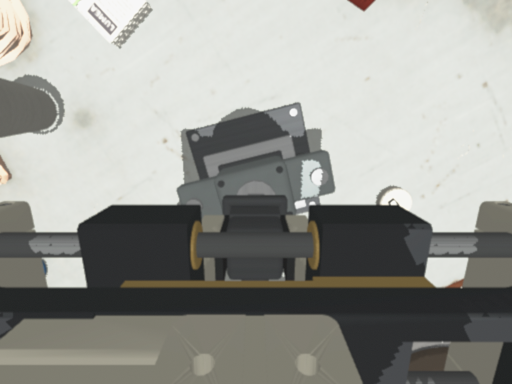

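```bash
cat >> h.py <<'E'
def avg(n=6):
    P=[];F=[];Y=[]
    for i in range(n):
        s=readout.get_state();P.append(s["eef_pos"]);F.append(s["force"]);Y.append(s["ee_rot"][2]);viewer.grab_frame("top")
    return np.mean(P,0),np.std(P,0),np.mean(F,0),np.std(F,0),np.mean(Y)
E
python3 - <<'E'
from h import *
a=avg(8)
for x in a: print(np.round(x,4))
s=readout.get_state(); print(s["t"])
E
```

```text
[0.5239 0.0689 0.2154]
[0.     0.0001 0.0001]
[-0.0728  0.1281 -3.2619]
[0.564  0.4415 0.5755]
-2.0933
8.725
```

Request:
{"api": "apply_moves", "payload": {
  "deltas": "0.06 -0.03 0.7 0; 0.06 -0.03 0.7 0; 0 0 0.7 0; 0 0 0.6 0; 0 0 0.2 0; 0 0 0.2 0; 0 0 0 0"
}}

```text
t: 9.6
eef_pos: [0.5239, 0.0673, 0.1842]
ee_rot: [-3.142, 0.0, -2.094]
force: [0.3, -0.4, -3.7]
width: 0.0298
```

Request:
{"api": "apply_moves", "payload": {
  "deltas": "0 0 0.2 0; 0 0 0.2 0; 0 0 0 0"
}}

```text
t: 9.98
eef_pos: [0.5237, 0.0672, 0.18]
ee_rot: [3.141, -0.0, -2.094]
force: [-0.2, 0.4, -3.5]
width: 0.0301
```

Request:
{"api": "apply_moves", "payload": {
  "deltas": "0 0 0.2 0; 0 0 0.2 0; 0 0 0 0"
}}

```text
t: 10.35
eef_pos: [0.5237, 0.0672, 0.1759]
ee_rot: [3.141, -0.0, -2.094]
force: [-0.2, 0.6, -3.4]
width: 0.0298
```

Request:
{"api": "apply_moves", "payload": {
  "deltas": "0 0 0.3 0; 0 0 0.3 0; 0 0 0.2 0; 0 0 0 0"
}}

```text
t: 10.85
eef_pos: [0.5238, 0.0672, 0.1679]
ee_rot: [3.141, -0.0, -2.094]
force: [0.4, -0.0, -3.5]
width: 0.0298
```

Request:
{"api": "apply_moves", "payload": {
  "deltas": "0 0 0.1 0; 0 0 0.1 0; 0 0 0 0"
}}

```text
t: 11.22
eef_pos: [0.5239, 0.0673, 0.1662]
ee_rot: [-3.142, 0.0, -2.094]
force: [0.0, -0.8, -3.5]
width: 0.0298
```

Request:
{"api": "apply_moves", "payload": {
  "deltas": "0 0 0.1 0; 0 0 0 0"
}}

```text
t: 11.48
eef_pos: [0.5239, 0.0673, 0.1661]
ee_rot: [-3.141, 0.0, -2.093]
force: [-3.9, 0.7, 5.1]
width: 0.0299
```

Request:
{"api": "apply_moves", "payload": {
  "deltas": "0 0 0.1 0; 0 0 0 0"
}}

```text
t: 11.72
eef_pos: [0.524, 0.0672, 0.1661]
ee_rot: [-3.141, 0.001, -2.093]
force: [-6.9, 0.6, 12.8]
width: 0.0292
```

Request:
{"api": "apply_moves", "payload": {
  "deltas": "0 0 -0.1 0; 0 0 0 0; 0 0 0 0; 0 0 0 0; 0 0 -1 0; 0 0 -3 0; 0 0 -3 0; 0 0 -2.5 0; 0 0 0 0",
  "gripper": -1
}}

```text
t: 12.85
eef_pos: [0.5251, 0.0677, 0.263]
ee_rot: [-3.139, 0.004, -2.093]
force: [-0.4, 1.3, -0.6]
width: 0.088
```

```bash
python3 - <<'E'
from h import *
p,y,s=pose(); print(p,y,s["t"],s["force"])
g=viewer.grab_frame("side"); crop(g,190,140,90,80,8,"f4.png")
f=viewer.grab_frame("wrist"); cv2.imwrite("pics/f1.png",f["image"][:,:,::-1])
E
```

```text
[0.52506539 0.06765818 0.2630149 ] -2.093352692658766 12.85 [-0.43933266  1.30590751 -0.5536327 ]
```

View pics/f4.png

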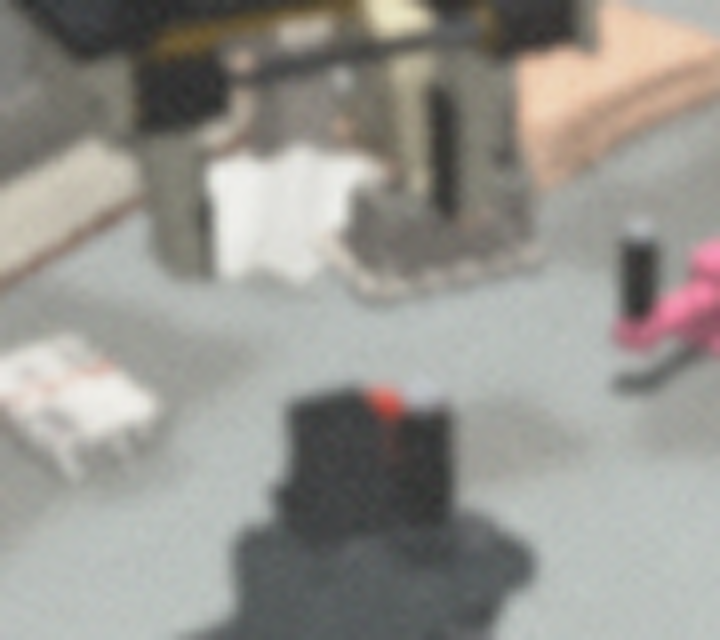

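Request:
{"api": "apply_moves", "payload": {
  "deltas": "0 2 0 0; 0 3 0 0; 0 2 0 0; 0 0 0 0; 0 0 2 0; 0 0 2.5 0; 0 0 1.9 0; 0 0 0 0; 0 0 0 0"
}}

```text
t: 14.08
eef_pos: [0.4637, 0.1023, 0.1967]
ee_rot: [-3.141, 0.0, -2.093]
force: [0.0, 0.1, 0.4]
width: 0.0876
```

Request:
{"api": "apply_moves", "payload": {
  "deltas": "0 0 0 0; 0 0 0 0; 0 0 0 0; 0 0 0 0; 0 0 0 0; 0 0 0 0",
  "gripper": 1,
  "squeeze": 25
}}

```text
t: 14.82
eef_pos: [0.4632, 0.1022, 0.1962]
ee_rot: [-3.142, -0.0, -2.094]
force: [0.7, -1.4, 0.4]
width: 0.0328
```

```bash
cat >> h.py <<'E'
C=np.array([.5239,.0673]); R=.070
def ang(p): return np.arctan2(p[1]-C[1],p[0]-C[0])
def arc(P0,yaw,a0,steps,z,nm=None):
    """rows: clockwise by steps (rad list) from angle a0; P0 = commanded start"""
    P=np.array(P0,float);rows=[];a=a0;c,s=np.cos(yaw),np.sin(yaw)
    for st in steps:
        a-=st; T=np.array([C[0]+R*np.cos(a),C[1]+R*np.sin(a),z]); d=T-P
        l=np.round(np.array([d[0]*c+d[1]*s,d[0]*s-d[1]*c,-d[2]])*100,2)
        rows.append("%g %g %g 0"%tuple(l)); P=P+np.array([l[0]*c+l[1]*s,l[0]*s-l[1]*c,-l[2]])/100
    print("; ".join(rows)); print("end",P,a); return P,a
E
python3 - <<'E'
from h import *
a=avg(4)
for x in a: print(np.round(x,4))
s=readout.get_state();print(s["t"],s["width"]); p=a[0]; print(ang(p),np.linalg.norm(p[:2]-C))
A=ang(p); P=p; 
for i in range(3): P,A=arc(P,-2.0933,A,[.15,.25]+[.25]*8 if i==0 else [.25]*10,p[2])
E
```

```text
[0.4632 0.1022 0.1961]
[0. 0. 0.]
[ 0.1881 -0.4513 -0.3525]
[0.4476 0.5599 0.5124]
-2.0936
15.025 0.019646015900886736
2.6191970731986483 0.07003276732632104
-1.05 -0.08 -0 0; -1.68 -0.48 -0 0; -1.51 -0.87 -0 0; -1.24 -1.22 -0 0; -0.91 -1.49 -0 0; -0.51 -1.67 -0 0; -0.08 -1.75 -0 0; 0.35 -1.71 -0 0; 0.77 -1.56 -0 0; 1.13 -1.33 -0 0
end [0.59218809 0.08254762 0.19614308] 0.21919707319864834
1.42 -1.01 -0 0; 1.63 -0.63 -0 0; 1.74 -0.2 -0 0; 1.73 0.23 -0 0; 1.62 0.65 -0 0; 1.4 1.03 -0 0; 1.11 1.35 -0 0; 0.74 1.58 -0 0; 0.33 1.72 -0 0; -0.11 1.74 -0 0
end [0.47826766 0.01417728 0.19614308] -2.2808029268013517
-0.54 1.66 -0 0; -0.93 1.48 -0 0; -1.27 1.2 -0 0; -1.52 0.85 -0 0; -1.69 0.44 -0 0; -1.75 0.02 -0 0; -1.69 -0.42 -0 0; -1.54 -0.82 -0 0; -1.29 -1.18 -0 0; -0.95 -1.46 -0 0
end [0.52865438 0.13713807 0.19614308] -4.780802926801352
```

Request:
{"api": "apply_moves", "payload": {
  "deltas": "-1.05 -0.08 0 0; -1.68 -0.48 0 0; -1.51 -0.87 0 0; -1.24 -1.22 0 0; -0.91 -1.49 0 0; -0.51 -1.67 0 0; -0.08 -1.75 0 0; 0.35 -1.71 0 0; 0.77 -1.56 0 0; 1.13 -1.33 0 0"
}}

```text
t: 16.27
eef_pos: [0.5931, 0.0817, 0.1962]
ee_rot: [-3.141, 0.001, -2.094]
force: [-2.3, 4.6, -0.2]
width: 0.0195
```

```bash
python3 - <<'E'
from h import *
a=avg(4)
for x in a: print(np.round(x,4))
p=a[0]; print(ang(p),np.linalg.norm(p[:2]-C)); s=readout.get_state();print(s["t"],s["width"])
f=viewer.grab_frame("side"); crop(f,190,140,90,80,8,"g4.png")
E
```

```text
[0.5931 0.0808 0.1963]
[0.0001 0.0007 0.0001]
[ 0.3526  1.6463 -0.1068]
[1.8388 1.7239 0.2661]
-2.0947
0.19283070057873294 0.07054635710044778
16.475 0.019272865261061676
```

View pics/g4.png

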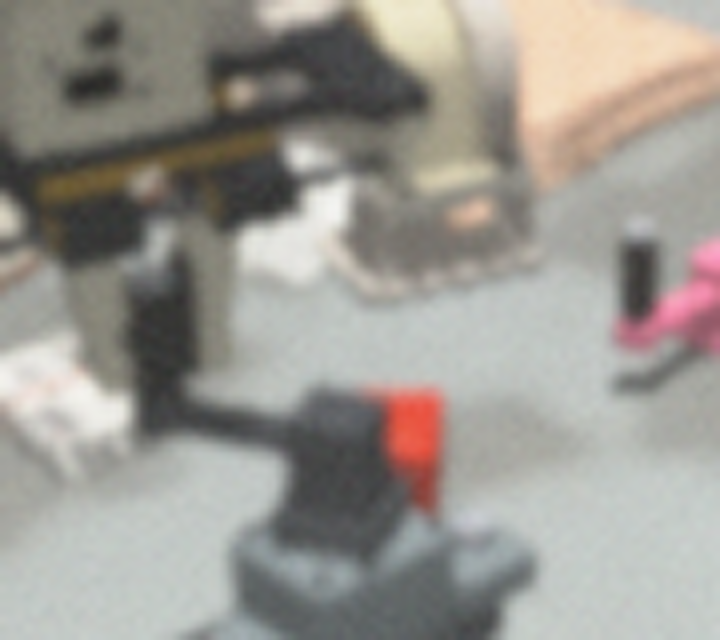

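Request:
{"api": "apply_moves", "payload": {
  "deltas": "1.42 -1.01 0 0; 1.63 -0.63 0 0; 1.74 -0.2 0 0; 1.73 0.23 0 0; 1.62 0.65 0 0; 1.4 1.03 0 0; 1.11 1.35 0 0; 0.74 1.58 0 0; 0.33 1.72 0 0; -0.11 1.74 0 0"
}}

```text
t: 17.77
eef_pos: [0.4781, 0.0146, 0.1964]
ee_rot: [-3.14, 0.002, -2.094]
force: [11.5, 6.2, -8.4]
width: 0.019
```

Request:
{"api": "apply_moves", "payload": {
  "deltas": "-0.54 1.66 0 0; -0.93 1.48 0 0; -1.27 1.2 0 0; -1.52 0.85 0 0; -1.69 0.44 0 0; -1.75 0.02 0 0; -1.69 -0.42 0 0; -1.54 -0.82 0 0; -1.29 -1.18 0 0; -0.95 -1.46 0 0"
}}

```text
t: 19.02
eef_pos: [0.5279, 0.1374, 0.1961]
ee_rot: [3.14, -0.001, -2.093]
force: [-5.2, 1.6, 2.5]
width: 0.0191
```

```bash
python3 - <<'E'
from h import *
a=avg(4)
for x in a: print(np.round(x,4))
p=a[0]; print(ang(p),np.linalg.norm(p[:2]-C)); s=readout.get_state();print(s["t"],s["width"])
f=viewer.grab_frame("side"); crop(f,190,140,90,120,5,"g5.png")
P,A=arc([0.52865438,0.13713807,0.19614308],-2.0942,-4.7808,[.2]*10,.19614)
P,A=arc(P,-2.0942,A,[.05]*10,.19614)
E
```

```text
[0.529  0.1374 0.196 ]
[0.0007 0.     0.0001]
[-1.1021  2.3005  3.3049]
[2.5181 0.6381 0.9594]
-2.0934
1.49796741944636 0.07026738262626199
19.225 0.019684793534005655
-0.49 -1.31 0 0; -0.21 -1.38 0 0; 0.06 -1.4 0 0; 0.34 -1.36 0 0; 0.6 -1.26 0 0; 0.84 -1.11 0 0; 1.05 -0.93 0 0; 1.21 -0.7 0 0; 1.32 -0.45 0 0; 1.39 -0.18 0 0
end [0.5854199  0.03383499 0.19614308] -6.780800000000002
0.35 0 0 0; 0.35 0.02 0 0; 0.34 0.03 0 0; 0.35 0.06 0 0; 0.34 0.07 0 0; 0.34 0.08 0 0; 0.34 0.11 0 0; 0.33 0.12 0 0; 0.32 0.13 0 0; 0.31 0.15 0 0
end [0.56190644 0.00849535 0.19614308] -7.2808
```

View pics/g5.png

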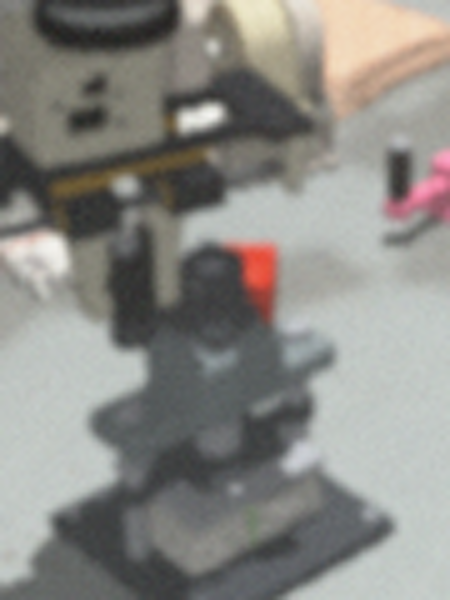

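Request:
{"api": "apply_moves", "payload": {
  "deltas": "-0.49 -1.31 0 0; -0.21 -1.38 0 0; 0.06 -1.4 0 0; 0.34 -1.36 0 0; 0.6 -1.26 0 0; 0.84 -1.11 0 0; 1.05 -0.93 0 0; 1.21 -0.7 0 0; 1.32 -0.45 0 0; 1.39 -0.18 0 0"
}}

```text
t: 20.52
eef_pos: [0.5859, 0.0341, 0.1964]
ee_rot: [-3.14, 0.002, -2.093]
force: [0.7, 4.0, -0.3]
width: 0.0197
```

```bash
cat >> h.py <<'E'
def rep(n=8,cam="top"):
    P=[];F=[]
    for i in range(n):
        s=readout.get_state();P.append(s["eef_pos"]);F.append(s["force"]);viewer.grab_frame(cam)
    p=np.mean(P,0);a=ang(p);F=np.array(F);t=np.array([np.sin(a),-np.cos(a),0]);r=np.array([np.cos(a),np.sin(a),0])
    tr=(2.6192-a)%(2*np.pi)
    print("t %.2f ang %.4f travel mod %.3f / +2pi %.3f r %.4f z %.4f"%(s["t"],a,tr,tr+2*np.pi,np.linalg.norm(p[:2]-C),p[2]),
     "resist %.2f +-%.2f radial %.2f fz %.2f"%(-np.mean(F@t),np.std(F@t)/n**.5,np.mean(F@r),np.mean(F[:,2])), "raw",np.round(-(F@t),1))
E
python3 - <<'E'
from h import *
rep()
E
```

```text
t 20.88 ang -0.5035 travel mod 3.123 / +2pi 9.406 r 0.0702 z 0.1964 resist 1.18 +-0.38 radial 2.02 fz 0.09 raw [3.9 0.4 1.3 1.  0.9 0.4 1.4 0.2]
```

Request:
{"api": "apply_moves", "payload": {
  "deltas": "0.35 0 0 0; 0.35 0.02 0 0; 0.34 0.03 0 0; 0.35 0.06 0 0; 0.34 0.07 0 0; 0 0 0 0"
}}

```text
t: 21.68
eef_pos: [0.5753, 0.0196, 0.1963]
ee_rot: [-3.141, 0.0, -2.094]
force: [4.4, 1.2, 1.2]
width: 0.0195
```

```bash
python3 - <<'E'
from h import *
rep()
E
```

```text
t 22.02 ang -0.7469 travel mod 3.366 / +2pi 9.649 r 0.0702 z 0.1963 resist 3.82 +-0.15 radial 2.47 fz 1.38 raw [3.9 4.4 3.5 3.9 4.4 3.5 3.2 3.6]
```

Request:
{"api": "apply_moves", "payload": {
  "deltas": "0.34 0.08 0 0; 0.34 0.11 0 0; 0.33 0.12 0 0; 0.32 0.13 0 0; 0.31 0.15 0 0; 0 0 0 0"
}}

```text
t: 22.82
eef_pos: [0.5618, 0.0083, 0.1962]
ee_rot: [3.142, -0.0, -2.094]
force: [4.7, 1.7, 1.2]
width: 0.0196
```

```bash
python3 - <<'E'
from h import *
rep()
P,A=arc([0.56190644,0.00849535,0.19614],-2.0942,-7.2808,[.05]*10,.19614)
P,A=arc(P,-2.0942,A,[.05]*20,.19614)
E
```

```text
t 23.18 ang -0.9986 travel mod 3.618 / +2pi 9.901 r 0.0701 z 0.1962 resist 3.32 +-0.24 radial 1.81 fz 2.15 raw [4.9 3.  3.3 2.9 3.3 3.5 3.5 2.3]
0.31 0.17 -0 0; 0.3 0.18 -0 0; 0.29 0.2 -0 0; 0.28 0.21 -0 0; 0.26 0.23 -0 0; 0.26 0.24 -0 0; 0.24 0.25 -0 0; 0.24 0.26 -0 0; 0.21 0.27 -0 0; 0.21 0.29 -0 0
end [ 0.52899001 -0.00252773  0.19614   ] -7.780799999999998
0.19 0.29 -0 0; 0.17 0.31 -0 0; 0.16 0.31 -0 0; 0.14 0.32 -0 0; 0.13 0.32 -0 0; 0.11 0.34 -0 0; 0.09 0.33 -0 0; 0.08 0.34 -0 0; 0.06 0.35 -0 0; 0.04 0.35 -0 0; 0.03 0.35 -0 0; 0.01 0.34 -0 0; -0.01 0.35 -0 0; -0.03 0.35 -0 0; -0.05 0.35 -0 0; -0.06 0.35 -0 0; -0.08 0.34 -0 0; -0.09 0.33 -0 0; -0.12 0.33 -0 0; -0.13 0.33 -0 0
end [0.46793407 0.02531779 0.19614   ] -8.780800000000008
```

Request:
{"api": "apply_moves", "payload": {
  "deltas": "0.31 0.17 0 0; 0.3 0.18 0 0; 0.29 0.2 0 0; 0.28 0.21 0 0; 0.26 0.23 0 0; 0 0 0 0"
}}

```text
t: 23.98
eef_pos: [0.5457, 0.0008, 0.1961]
ee_rot: [3.141, -0.0, -2.094]
force: [3.3, 0.0, 1.2]
width: 0.0195
```

```bash
python3 - <<'E'
from h import *
rep()
E
```

```text
t 24.32 ang -1.2514 travel mod 3.871 / +2pi 10.154 r 0.0700 z 0.1961 resist 2.34 +-0.28 radial 1.33 fz 2.05 raw [3.2 3.7 1.9 2.9 1.7 1.1 2.2 2. ]
```

Request:
{"api": "apply_moves", "payload": {
  "deltas": "0.26 0.24 0 0; 0.24 0.25 0 0; 0.24 0.26 0 0; 0.21 0.27 0 0; 0.21 0.29 0 0; 0 0 0 0"
}}

```text
t: 25.12
eef_pos: [0.5285, -0.0025, 0.1961]
ee_rot: [3.141, -0.0, -2.094]
force: [3.0, 1.2, 0.1]
width: 0.0197
```

```bash
python3 - <<'E'
from h import *
rep()
f=viewer.grab_frame("side"); crop(f,190,140,90,120,5,"g6.png")
E
```

```text
t 25.48 ang -1.5018 travel mod 4.121 / +2pi 10.404 r 0.0700 z 0.1960 resist 2.62 +-0.13 radial -1.19 fz 1.14 raw [3.1 3.  2.  2.4 3.  2.4 2.4 2.7]
```

View pics/g6.png

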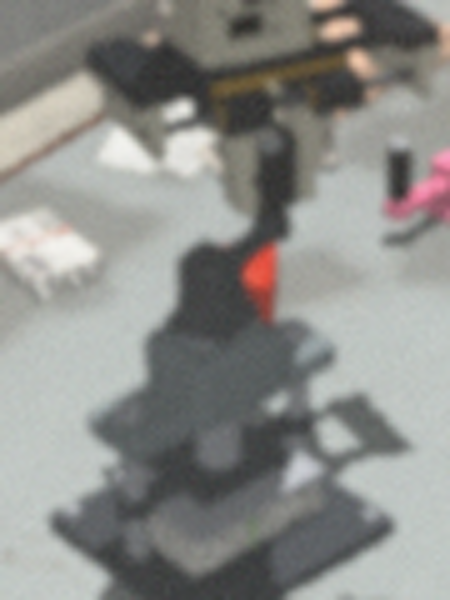

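Request:
{"api": "apply_moves", "payload": {
  "deltas": "0.19 0.29 0 0; 0.17 0.31 0 0; 0.16 0.31 0 0; 0.14 0.32 0 0; 0.13 0.32 0 0; 0 0 0 0"
}}

```text
t: 26.32
eef_pos: [0.5113, -0.0015, 0.1961]
ee_rot: [3.141, 0.0, -2.093]
force: [4.3, 2.2, -1.1]
width: 0.0194
```

```bash
python3 - <<'E'
from h import *
rep()
E
```

```text
t 26.68 ang -1.7490 travel mod 4.368 / +2pi 10.651 r 0.0699 z 0.1961 resist 2.92 +-0.23 radial -3.53 fz -1.14 raw [3.9 2.7 3.8 2.  3.2 2.9 2.8 2.2]
```

Request:
{"api": "apply_moves", "payload": {
  "deltas": "0.11 0.34 0 0; 0.09 0.33 0 0; 0.08 0.34 0 0; 0 0 0 0"
}}

```text
t: 27.22
eef_pos: [0.5017, 0.0011, 0.1962]
ee_rot: [-3.141, 0.0, -2.093]
force: [5.0, 2.8, -2.7]
width: 0.0196
```

```bash
python3 - <<'E'
from h import *
rep()
E
```

```text
t 27.57 ang -1.8931 travel mod 4.512 / +2pi 10.795 r 0.0699 z 0.1961 resist 3.23 +-0.17 radial -4.17 fz -1.89 raw [3.9 3.2 3.1 2.2 3.8 3.1 3.4 3.1]
```

Request:
{"api": "apply_moves", "payload": {
  "deltas": "0.06 0.35 0 0; 0.04 0.35 0 0; 0.03 0.35 0 0; 0 0 0 0"
}}

```text
t: 28.12
eef_pos: [0.4921, 0.0052, 0.1962]
ee_rot: [-3.141, 0.001, -2.093]
force: [4.8, 2.3, -2.3]
width: 0.0193
```

```bash
python3 - <<'E'
from h import *
rep()
E
```

```text
t 28.48 ang -2.0431 travel mod 4.662 / +2pi 10.946 r 0.0698 z 0.1961 resist 3.25 +-0.22 radial -4.86 fz -2.44 raw [3.3 2.5 4.5 2.5 3.4 3.3 3.7 2.9]
```

Request:
{"api": "apply_moves", "payload": {
  "deltas": "0.01 0.34 0 0; -0.01 0.35 0 0; -0.03 0.35 0 0; 0 0 0 0"
}}

```text
t: 29.02
eef_pos: [0.4834, 0.0106, 0.1962]
ee_rot: [-3.141, 0.0, -2.093]
force: [5.3, 2.3, -3.5]
width: 0.0193
```

```bash
python3 - <<'E'
from h import *
rep()
f=viewer.grab_frame("side"); crop(f,190,140,90,120,5,"g7.png")
E
```

```text
t 29.38 ang -2.1908 travel mod 4.810 / +2pi 11.093 r 0.0697 z 0.1962 resist 3.03 +-0.13 radial -5.47 fz -3.20 raw [3.  3.6 2.6 3.7 2.6 2.8 3.1 2.9]
```

View pics/g7.png

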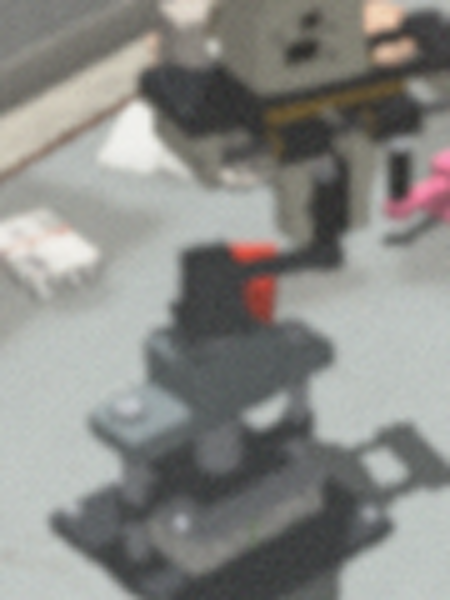

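```bash
python3 - <<'E'
import h
from h import *
# commanded pose now = old circle at -8.1808-.3
a=-7.7808-.7
P0=[C[0]+R*np.cos(a),C[1]+R*np.sin(a),.19614]
h.C=np.array([.5242,.0677])
P,A=arc(P0,-2.0938,a,[.05]*24,.1959)
E
```

```text
-0.09 0.34 0.02 0; -0.07 0.35 0 0; -0.08 0.34 0 0; -0.09 0.33 0 0; -0.12 0.33 0 0; -0.12 0.33 0 0; -0.15 0.32 0 0; -0.16 0.31 0 0; -0.18 0.3 0 0; -0.19 0.29 0 0; -0.21 0.29 0 0; -0.22 0.27 0 0; -0.23 0.26 0 0; -0.24 0.25 0 0; -0.26 0.24 0 0; -0.27 0.22 0 0; -0.28 0.21 0 0; -0.29 0.19 0 0; -0.3 0.18 0 0; -0.31 0.17 0 0; -0.32 0.15 0 0; -0.32 0.13 0 0; -0.33 0.12 0 0; -0.34 0.1 0 0
end [0.45651075 0.08546501 0.19594   ] -9.680800000000017
```

Request:
{"api": "apply_moves", "payload": {
  "deltas": "-0.09 0.34 0.02 0; -0.07 0.35 0 0; -0.08 0.34 0 0; 0 0 0 0"
}}

```text
t: 29.98
eef_pos: [0.4754, 0.0173, 0.1961]
ee_rot: [-3.141, -0.001, -2.093]
force: [4.6, -0.1, -1.3]
width: 0.0194
```

```bash
sed -i 's/^C=.*; R/C=np.array([.5242,.0677]); R/' h.py; python3 - <<'E'
from h import *
rep()
E
```

```text
t 30.32 ang -2.3414 travel mod 4.961 / +2pi 11.244 r 0.0702 z 0.1961 resist 3.69 +-0.16 radial -2.61 fz -0.31 raw [3.4 4.  2.9 3.6 3.4 3.7 4.1 4.3]
```

Request:
{"api": "apply_moves", "payload": {
  "deltas": "-0.09 0.33 0 0; -0.12 0.33 0 0; -0.12 0.33 0 0; 0 0 0 0"
}}

```text
t: 30.88
eef_pos: [0.468, 0.0257, 0.1959]
ee_rot: [3.141, -0.0, -2.093]
force: [2.3, -2.3, 1.3]
width: 0.0193
```

```bash
python3 - <<'E'
from h import *
rep()
E
```

```text
t 31.23 ang -2.4975 travel mod 5.117 / +2pi 11.400 r 0.0702 z 0.1959 resist 2.82 +-0.11 radial -1.17 fz 1.14 raw [3.2 3.2 3.1 2.5 2.9 2.5 2.5 2.5]
```

Request:
{"api": "apply_moves", "payload": {
  "deltas": "-0.15 0.32 0 0; -0.16 0.31 0 0; -0.18 0.3 0 0; 0 0 0 0"
}}

```text
t: 31.78
eef_pos: [0.4624, 0.0346, 0.1959]
ee_rot: [3.141, -0.0, -2.093]
force: [2.4, -3.3, 1.4]
width: 0.0193
```

```bash
python3 - <<'E'
from h import *
rep()
E
```

```text
t 32.12 ang -2.6482 travel mod 5.267 / +2pi 11.551 r 0.0701 z 0.1959 resist 2.87 +-0.24 radial -0.17 fz 1.82 raw [4.1 3.2 3.1 3.1 1.5 2.5 2.7 2.9]
```

Request:
{"api": "apply_moves", "payload": {
  "deltas": "-0.19 0.29 0 0; -0.21 0.29 0 0; -0.22 0.27 0 0; 0 0 0 0"
}}

```text
t: 32.67
eef_pos: [0.4583, 0.0439, 0.1959]
ee_rot: [-3.142, -0.001, -2.093]
force: [3.3, -5.0, 1.1]
width: 0.0193
```

```bash
python3 - <<'E'
from h import *
rep()
E
```

```text
t 33.02 ang -2.7948 travel mod 5.414 / +2pi 11.697 r 0.0701 z 0.1959 resist 4.51 +-0.20 radial -0.52 fz 1.83 raw [5.8 4.9 4.  4.2 4.2 4.1 4.5 4.3]
```

Request:
{"api": "apply_moves", "payload": {
  "deltas": "-0.23 0.26 0 0; -0.24 0.25 0 0; 0 0 0 0; 0 0 0 0"
}}

```text
t: 33.58
eef_pos: [0.4562, 0.0506, 0.1959]
ee_rot: [3.141, -0.0, -2.094]
force: [1.9, -4.0, 2.6]
width: 0.0193
```

```bash
python3 - <<'E'
from h import *
rep(10,"side")
f=viewer.grab_frame("side"); crop(f,190,170,90,100,6,"g8.png")
E
```

```text
t 34.02 ang -2.8949 travel mod 5.514 / +2pi 11.797 r 0.0700 z 0.1959 resist 4.91 +-0.16 radial -0.98 fz 1.86 raw [4.3 4.3 4.7 4.8 5.1 6.1 4.4 4.7 5.2 5.4]
```

View pics/g8.png

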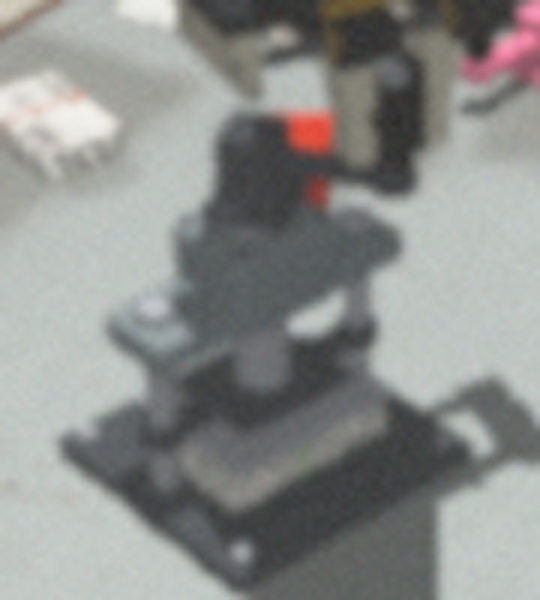

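Request:
{"api": "apply_moves", "payload": {
  "deltas": "-0.26 0.24 0 0; -0.27 0.22 0 0; 0 0 0 0"
}}

```text
t: 34.5
eef_pos: [0.4549, 0.0575, 0.1959]
ee_rot: [3.142, -0.001, -2.093]
force: [2.8, -5.9, 0.9]
width: 0.0197
```

```bash
python3 - <<'E'
from h import *
rep(10,"side")
s=readout.get_state(); print(s["joint_efforts"],s["moment"])
E
```

```text
t 34.95 ang -2.9949 travel mod 5.614 / +2pi 11.897 r 0.0701 z 0.1959 resist 5.36 +-0.18 radial -0.91 fz 1.33 raw [6.2 5.5 5.5 6.1 4.6 4.2 5.1 5.6 5.4 5.4]
[ 2.36554340e+00 -2.83355355e+01  2.73686332e+01  4.57277700e+00
  4.71670646e-01 -5.73786238e-03] [-1.95967942 -0.62269715  0.0130837 ]
```

Request:
{"api": "apply_moves", "payload": {
  "deltas": "-0.28 0.21 0 0; -0.29 0.19 0 0; 0 0 0 0"
}}

```text
t: 35.38
eef_pos: [0.4542, 0.0643, 0.1958]
ee_rot: [3.141, -0.001, -2.094]
force: [1.5, -6.2, -0.1]
width: 0.0191
```

```bash
python3 - <<'E'
from h import *
rep(14,"side")
E
```

```text
t 36.02 ang -3.0920 travel mod 5.711 / +2pi 11.994 r 0.0701 z 0.1959 resist 6.08 +-0.11 radial -1.54 fz 1.20 raw [6.3 6.4 5.8 5.9 6.  7.  6.2 6.3 6.4 5.8 5.5 5.6 5.5 6.5]
```

Request:
{"api": "apply_moves", "payload": {
  "deltas": "0 0 0 0; 0 0 0 0; 0 0 0 0",
  "gripper": -0.2
}}

```text
t: 36.45
eef_pos: [0.4543, 0.0649, 0.1958]
ee_rot: [3.141, 0.0, -2.093]
force: [0.7, -0.2, -0.8]
width: 0.0437
```

```bash
python3 - <<'E'
from h import *
rep(10,"side"); print(readout.get_state()["width"])
f=viewer.grab_frame("side"); crop(f,190,170,90,100,6,"g9.png")
E
```

```text
t 36.90 ang -3.0983 travel mod 5.718 / +2pi 12.001 r 0.0699 z 0.1959 resist 0.22 +-0.09 radial -0.36 fz 0.01 raw [ 0.3  0.6  0.8  0.2  0.   0.4 -0.   0.1 -0.3  0.1]
0.052687380037376594
```

View pics/g9.png

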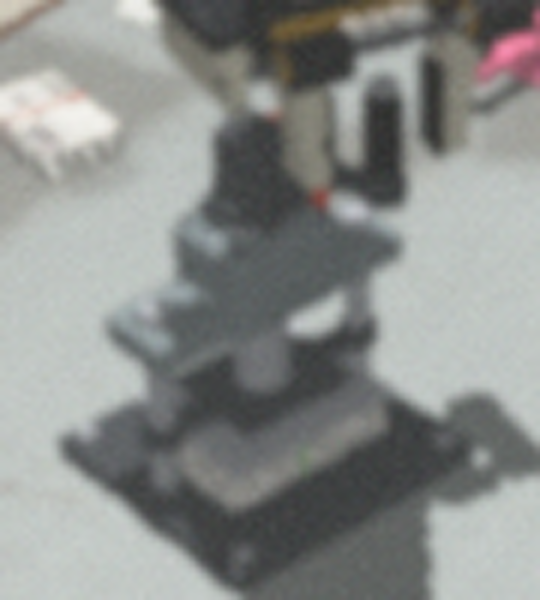

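Request:
{"api": "apply_moves", "payload": {
  "deltas": "0 0 -0.5 0; 0 0 -2 0; 0 0 -4 0; 0 0 -4 0; 0 0 -4 0; 0 0 0 0; 0 0 0 0"
}}

```text
t: 37.88
eef_pos: [0.4541, 0.0645, 0.3407]
ee_rot: [3.141, 0.0, -2.094]
force: [0.3, 1.5, -0.9]
width: 0.0524
```

```bash
python3 - <<'E'
from h import *
s=readout.get_state(); print(s["t"],s["eef_pos"],s["force"],s["width"])
f=viewer.grab_frame("side"); crop(f,190,150,90,100,6,"i1.png")
f=viewer.grab_frame("top"); crop(f,150,120,150,125,5,"i2.png")
E
```

```text
37.875 [0.4540677  0.0644692  0.34065876] [ 0.30825273  1.4953388  -0.94871597] 0.052397658587368924
```

View pics/i1.png

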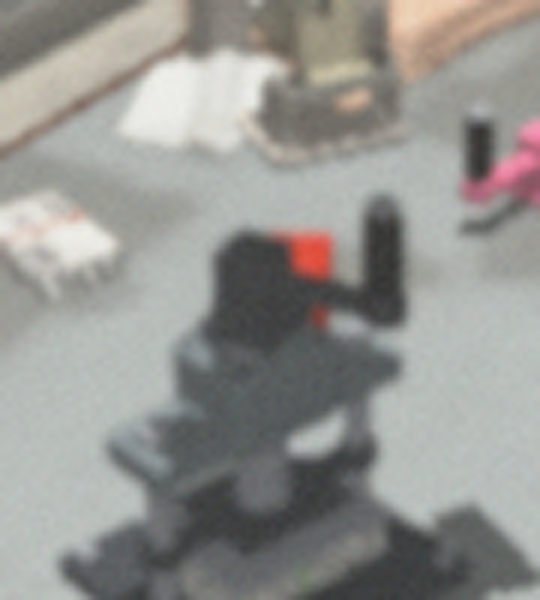

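View pics/i2.png

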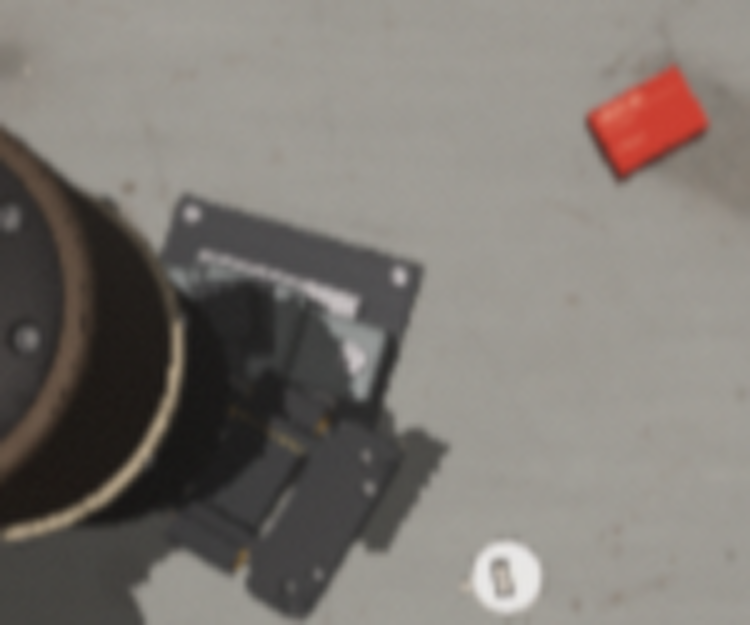

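```bash
python3 - <<'E'
from station import job
print(job.job_done())
E
```

```text
the job is handed in; nothing more can be done
None
```

I fitted the dark crank onto the spindle, wound it about 12.0 rad clockwise until it went clearly stiffer, then let go, lifted the hand clear and handed in at about 38 s.

- **Seating:** the crank went on to the expected height (TCP at 0.1661 m, 0.1662 m expected) with a clear contact force. The last side picture shows it upright and down on the collar.
- **Stiffness at the handle:** with the platen free, the resistance after each slow step was about 3.1 N (2.3 to 3.8 N). It then climbed steadily through 4.5, 4.9 and 5.4 to 6.1 N, which is about 3 N more than free, so I stopped. That is slightly above the 2 to 2.5 N you aimed for. With the fingers open at the same spot the sensor read only 0.2 N, so the rise is real.
- **Clamping force (not settled):** my two estimates disagree. The apparent contact angle gives about 60 N, and the increase in handle force read against your figures gives up to about 105 N. Both lie between 50 and 120 N, but nothing measured the force directly. In the worst reading of the noisy data it could be just under 50 N.
- **Bystanders:** in the last top picture the red box and the counter looked unmoved. I never moved near the brass weight, but did not check it at the end.

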